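Blacklight check of a cheese's sampling plug with a hand loupe

ROBOT

A 7-joint arm with a two-finger parallel gripper is mounted at the origin on the work surface. World frame = base frame: x ahead of the robot, y to its left, z up, the work surface at z = 0. Lengths are in mm, angles in rad, forces in N, time in s.
With the tool pointing down it reaches from about 425 to 1025 mm from the base axis. Payload 3.6 kg.
Tool frame: the origin (TCP) lies at the very end of the fingers, on their centre line; the grasp point (between the pads) lies robot.tcp_to_grasp behind it (robot.tcp_to_grasp is the distance from the TCP to the grasp point, in mm); z points along the fingers, y is the line along which they close (so a half turn about z gives the same grasp; the last joint's range is limited). The gripper opens to 85 mm and grips with 20 to 120 N. Pads are 22 mm wide; open, the fingers measure 114 mm over their backs; the gripper's body (76 mm by 85 mm) begins 54 mm behind the grasp point. The pads swing forward as they close: fully open they stand 13 mm farther back than shut.
Start: joints at [-1.286, 0.591, 0.048, 1.609, -0.033, 0.943, -0.034], TCP at [268.106, 673.609, 204.602] pointing down, gripper open.
Joint ranges: [-2.69, 2.69], [-0.47, 2.24], [-1.27, 1.36], [0.19, 2.51], [-1.53, 4.68], [0.08, 2.07], [-3.09, 3.09]. Speed limits (rad/s): [2.57, 2.57, 3.14, 3.14, 3.14, 3.14, 3.14].

INTERFACE

Orientations are given as [roll, pitch, yaw] about the fixed x, y, z axes, in that order (R = Rz(yaw) Ry(pitch) Rx(roll)).
In Python, from cell import readout, optics, job, robot gives the robot as it stands.
- The arm moves only by the tool move_arm, never from a script. Its argument "motion" is a list that holds one entry, the list of rows, each a list of 5 numbers: the shift along the tool's x, y, z in cm, then the turn about the tool's z in rad, then the finger opening in cm, from 0 to 8.54. A call has 1 to 5 rows; each row shifts and turns the commanded pose from where the row before left it, along the tool's axes as they then stand; what a row does not reach is not made up. A row lasts 1/12 s, in which the tool goes at most 41.7 mm and 7.16 degrees, less where a joint would pass 70% of its speed; a pose out of reach is approached as far as the arm can. A call with a gripper value outside its range is refused whole. The fingers move at their own pace and stop on an object; "newtons" is the grip in N (left out, the last holds). Time passes only in rows, so rows that do not move let the fingers close. It gives the time, the measured TCP pose, the force, the opening and the grip force at its end, in the units of the state.
- readout.sense(): the state, without advancing time (a new reading comes with each control period).
- optics.get_image(name): name is "scene" or "top"; returns a dict with "img" (400x640x3 uint8, blue, green, red), "vfov" (degrees; the focal length in pixels is half the picture's height over the tangent of half this angle, whatever the lens; pixels are square), "cx", "cy" (the principal point, pixels), "distortion" ([k1, k2, p1, p2, k3] as OpenCV has them; the pictures are not rectified), "view" (4x4, takes a point from world to camera coordinates). Camera axes: x right, y down, z forward; pixel columns grow to the right and rows downward; lengths in mm; the calibration is good to about 2 mm. A picture is of the moment at which its call begins. There is no depth.
- job.sign_off(): hands the job in; it is judged then, once.
Trained networks look in the newest picture that a camera, given by its name, has taken for a name from the list of things; names that differ only in an ending like _2 or _b are one class to them, and where a whole thing is asked for, a point or a joint stands for the part that bears it (a point fixed in the world has none). Each returns a list of dicts, best first, with "p" (0 to 1); they miss things now and then, are a little off and sometimes report something else, mostly with a low value. They report only what shows in the picture. A call takes as long as a camera call.
- optics.spot_in(query, camera): "pixel" ([column, row] in pixels, amid what is visible of it).
The state is a dict: "time_s": time; "qpos": joint angles; "dq": joint speeds; "joint_torque": joint torques, N m; "position": TCP position; "tool_rot": TCP orientation; "contact_force": force on the tool from outside, world axes, zero at the start; "torque": the same for the moment, N m; "width": finger opening in mm; "finger_force": force on a finger pad.
Only numpy, scipy, OpenCV 4.12 (cv2) and the standard library are available. Lean on these libraries where they do the work, as an engineer would, in place of code of your own. Each camera call takes 0.05 s, during which the arm holds its last target. There are 200 camera calls.

TASK

Check the resealed sampling plug of the cheese on the inspection stand: first switch its lamp on by pressing the green key fully down, let it up, then press the blue key for blacklight, and do not press the white key. Then pick up the loupe and hold it level over the red wax plug with the middle of its lens at the height of the stand's orange focus pointer, with the loupe touching neither cheese nor stand, the hand clear of the cheese, and the pointer left as it is set. Finish there, still holding the loupe steady in the hand; leave the cheese and the other things on the bench where they are.

Things in the scene. Friction and masses are not known exactly. Their poses are not given: they have to be found in the camera images.
- stand: Fixed inspection stand: white board 230 x 230 x 18 mm; steel column (16 mm thick) on its corner at +98 mm x, -98 mm y of its own frame (far right corner seen from the robot at yaw 0; yaw varies by 0.3 rad). A black lamp head, 64 mm wide, on top of the column, 0.25 to 0.35 m up, leans outward from the board. Origin: centre of the board's underside; z up.
- focus_mark (a point): Tip of the orange focus pointer: level blade 10 mm wide, 4 mm thick, on a brass collar (28 mm across) that slides stiffly on the column. It points inward along the board's far edge: tip at +89 mm x, -49 mm y of the stand's frame, 50 to 85 mm above the cheese's top. This point is at mid thickness of the blade: the middle of the lens belongs at its height.
- cheese: The cheese to be examined, lying loose on the stand's board: pale yellow round wheel 140 mm across, 62 mm high, 0.9 kg. Origin: centre of its underside, z up.
- plug (a point): Centre of the dark red wax-sealed sampling plug (a 20 mm disc) on top of the cheese, 22 mm off the cheese's centre along the cheese's x, level with its top face (62 mm above its underside).
- loupe: Loupe, 0.14 kg, at first flat on the bench. Dark flat-sided wooden handle 106 x 22 x 20 mm (height 20), black rim 76 mm across, 14 mm high, on one flat underside. Origin: handle's underside near the balance point, where to grip across the 22 mm width; x along the handle to the lens, z up, vertical when level. Handle from x = -78 to +28 mm.
- lens (a point): Middle of the loupe's lens: 78 mm from the loupe's origin along its x and 7 mm above its underside (z).
- control_box: The lamp's grey control box, fixed to the bench: 180 x 85 x 32 mm, with three round push keys on top in a row along its long (x) axis, 52 mm apart; which colour sits in which place varies. Origin: centre of its underside.
- green_key (a joint): Travel of the green key (lamp on) in metres: 0 up, 0.006 fully down; spring return, 1.5 N to start and 5 N at full depth. Pressed vertically down.
- green_key_top (a point): Centre of the top face of the green key's cap (28 mm across, in a 44 mm black bezel), about 54 mm above the bench and 10 mm above its bezel; moves down with the key.
- blue_key (a joint): Travel of the blue key (blacklight), as for the green key.
- blue_key_top (a point): Centre of the top face of the blue key's cap, same sizes as the green one.
- white_key (a joint): Travel of the white key (white light), as for the green key. Not to be pressed.
- white_key_top (a point): Centre of the top face of the white key's cap, same sizes as the green one.
- jar: Bystander: jar of cheese cubes in oil with a black lid, 64 mm across, 89 mm high. Origin: centre of its underside.
- ash_cheese: Bystander: small dark grey ash-coated cheese, 90 mm across, 40 mm high. Origin: centre of its underside.
- trier: Bystander: cheese trier (sampling iron) lying on the bench, wooden cross handle 85 mm, steel blade reaching 143 mm along its x, 22 mm high. Origin: under the middle of the handle.

How it is judged:
By the outcome, as a careful person would: the job done as asked, in the order asked, and still so for the second after the job is handed in, while the arm keeps its last pose, push and grip.
It also fails if it takes over 48 s, if anything falls off the work surface, if the arm or the gripper's body presses on something with over 40 N, if the wrist force passes 120 N, or if a joint passes its speed limit or range.

## Working session

There is one attempt and no reset: what is moved stays moved. The work goes in short steps, Python scripts to look and compute and a tool call to move; the robot and the scene stay as the last step left them, time stands still between calls to the robot, and variables do not carry over. Pictures are saved under pics/ and viewed, at most 13 in all, crops included, and the job is handed in when it is done.

Besides the shell and the picture viewer there is one more tool, called after "Request:" as name(argument=value, ...) on one line, values as JSON. move_arm: Moves the arm, as the interface text tells. Its arguments: {"type":"object","properties":{"motion":{"type":"array"},"newtons":{"type":"number"}},"required":["motion"]}

```bash
mkdir -p pics; cat > h.py <<'E'
import numpy as np, cv2
from cell import readout, optics, job, robot
def cam(d):
    f=200/np.tan(np.radians(d['vfov'])/2); h=d['img'].shape[0]; f=h/2/np.tan(np.radians(d['vfov'])/2)
    return np.array([[f,0,d['cx']],[0,f,d['cy']],[0,0,1.]]),np.array(d['distortion'],float),np.array(d['view'])
def ray(d,px):
    K,D,V=cam(d); u=cv2.undistortPoints(np.array([[px]],float),K,D)[0,0]
    R=V[:3,:3]; return -R.T@V[:3,3], R.T@np.array([u[0],u[1],1.])
def onz(d,px,z):
    o,r=ray(d,px); return o+r*(z-o[2])/r[2]
def proj(d,P):
    K,D,V=cam(d); return cv2.projectPoints(np.array(P,float).reshape(-1,3),cv2.Rodrigues(V[:3,:3])[0],V[:3,3],K,D)[0][:,0]
def tri(obs):
    A=np.zeros((3,3));b=np.zeros(3);L=[]
    for d,p in obs:
        o,r=ray(d,p); r/=np.linalg.norm(r); M=np.eye(3)-np.outer(r,r); A+=M;b+=M@o; L.append((M,o))
    X=np.linalg.solve(A,b); return X,[float(np.linalg.norm(M@(X-o))) for M,o in L]
E
python3 - <<'E'
from h import *
d={}
for n in("scene","top"):
    d[n]=optics.get_image(n); cv2.imwrite(f'pics/{n}0.png',d[n]['img'])
    o,r=ray(d[n],(320,200));print(n,o.round(),r.round(2),d[n]['vfov'])
print(robot.tcp_to_grasp, readout.sense()['tool_rot'],readout.sense()['time_s'])
for q in "stand focus_mark cheese plug loupe lens control_box green_key_top blue_key_top white_key_top jar ash_cheese trier".split():
    for n in d: print(q,n,[(np.round(x['pixel']).tolist(),round(x['p'],2)) for x in optics.spot_in(q,n)[:2]])
print(readout.sense()['time_s'])
E
```

```text
scene [1289.  517.  794.] [-0.61 -0.51 -0.61] 47.69998351483987
top [ 505.  -21. 1024.] [ 0.12 -0.02 -0.99] 55.67026775431006
18.700000000000003 [-3.13960202e+00  9.47034613e-05  2.76281814e+00] 0.1
stand scene [([282.0, 212.0], 0.79), ([467.0, 284.0], 0.32)]
stand top [([369.0, 203.0], 0.91), ([178.0, 228.0], 0.47)]
focus_mark scene [([258.0, 181.0], 0.48), ([368.0, 326.0], 0.36)]
focus_mark top [([386.0, 186.0], 0.62)]
cheese scene [([306.0, 198.0], 0.55), ([460.0, 292.0], 0.26)]
cheese top [([361.0, 229.0], 0.64)]
plug scene [([308.0, 198.0], 0.7)]
plug top [([363.0, 229.0], 0.67)]
loupe scene [([378.0, 250.0], 0.92), ([282.0, 206.0], 0.35)]
loupe top [([261.0, 217.0], 0.83)]
lens scene [([379.0, 251.0], 0.78)]
lens top [([262.0, 219.0], 0.96)]
control_box scene [([468.0, 288.0], 0.61)]
control_box top [([188.0, 231.0], 0.9)]
green_key_top scene []
green_key_top top []
blue_key_top scene [([466.0, 272.0], 0.53), ([303.0, 198.0], 0.43)]
blue_key_top top []
white_key_top scene [([476.0, 260.0], 0.4)]
white_key_top top [([361.0, 230.0], 0.74), ([178.0, 248.0], 0.67)]
jar scene [([336.0, 284.0], 0.82)]
jar top [([269.0, 151.0], 0.94)]
ash_cheese scene [([370.0, 324.0], 0.95)]
ash_cheese top [([226.0, 142.0], 0.64)]
trier scene [([238.0, 173.0], 0.79)]
trier top [([454.0, 236.0], 0.88)]
1.4
```

View pictures.

```bash
python3 - <<'E'
import cv2
a=cv2.imread('pics/scene0.png');cv2.imwrite('pics/s1.png',cv2.resize(a[130:370,200:520],(800,600),interpolation=cv2.INTER_CUBIC))
a=cv2.imread('pics/top0.png');cv2.imwrite('pics/t1.png',cv2.resize(a[90:330,140:460],(800,600),interpolation=cv2.INTER_CUBIC))
E
```

```text
(no output)
```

View pics/s1.png

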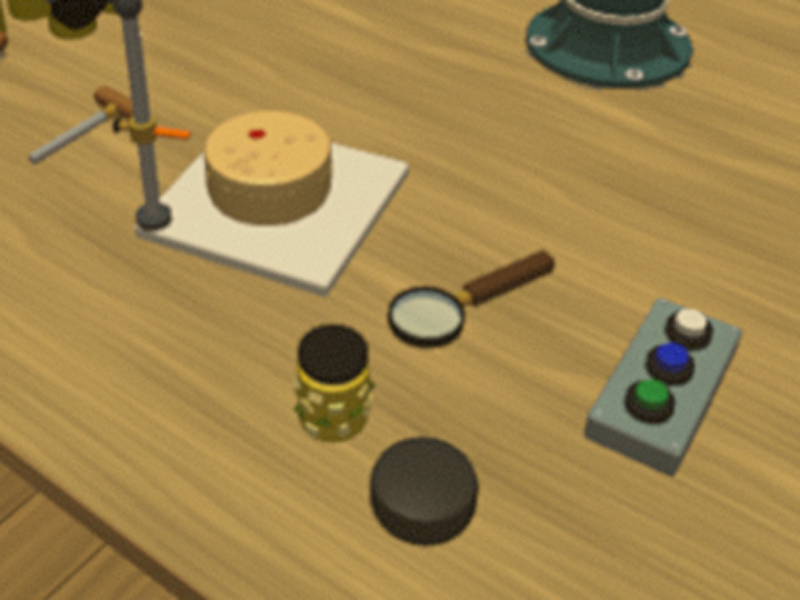

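View pics/t1.png

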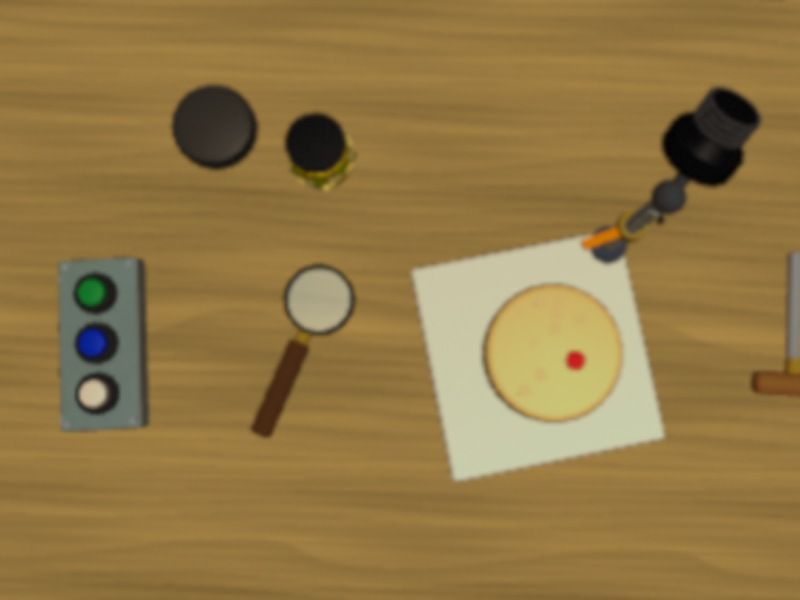

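The scene crop (2.5×, offset 200,130) shows green at (652,393), blue at (672,357), white at (690,322), the plug at (257,133) and the pointer tip at (189,134). The top crop (offset 140,90) shows green at (91,292), blue at (93,342), the lens at (319,299), the handle end at (262,433), the plug at (575,360) and the pointer tip at (584,245).

```bash
python3 - <<'E'
from h import *
d={n:optics.get_image(n) for n in("scene","top")}
S=lambda x,y:(200+x/2.5,130+y/2.5); T=lambda x,y:(140+x/2.5,90+y/2.5)
def blob(n,lo,hi,near,r=14):
    h=cv2.cvtColor(d[n]['img'],cv2.COLOR_BGR2HSV); m=cv2.inRange(h,lo,hi)
    k=np.zeros_like(m); cv2.circle(k,tuple(int(round(v)) for v in near),r,255,-1); m&=k
    y,x=np.nonzero(m); return (x.mean(),y.mean()),len(x),np.c_[x,y]
for nm,lo,hi,s,t in [('green',(45,90,60),(80,255,255),S(652,393),T(91,292)),('blue',(105,120,60),(130,255,255),S(672,357),T(93,342)),
   ('white',(0,0,150),(30,75,255),S(690,322),T(94,394)),('plug',(0,170,80),(5,255,255),S(257,133),T(575,360))]:
    a,na,_=blob('scene',lo,hi,s,8);b,nb,_=blob('top',lo,hi,t,8);X,e=tri([(d['scene'],a),(d['top'],b)])
    print(nm,np.round(a,1),na,np.round(b,1),nb,X.round(1),np.round(e,1), 'z54',onz(d['top'],b,54).round(1),onz(d['scene'],a,54).round(1),'z80',onz(d['top'],b,80).round(1),onz(d['scene'],a,80).round(1))
for n,c in(('scene',S(170,131)),('top',T(600,240))):
    _,k,p=blob(n,(5,170,120),(16,255,255),c,14); print(n,k,p.min(0),p.max(0))
X,e=tri([(d['scene'],S(189,134)),(d['top'],T(584,246))]);print('tip',X.round(1),np.round(e,1))
print('lens z7',onz(d['top'],T(319,299),7).round(1),onz(d['scene'],S(427,315),7).round(1),'lens ring z14',onz(d['top'],T(319,299),14).round(1))
print('handle end z20',onz(d['top'],T(262,433),20).round(1),'handle front',onz(d['top'],T(299,343),20).round(1))
print('board',[onz(d['top'],T(*q),18).round() for q in((412,270),(454,481),(664,437),(620,234))])
print('cheese c',onz(d['top'],T(554,352),80).round(1),'jar',onz(d['top'],T(316,142),89).round(),'ash',onz(d['top'],T(214,127),40).round())
print('col base',onz(d['top'],T(607,244),22).round(), 'lamp',onz(d['top'],T(710,135),300).round())
p=readout.sense();print(p['position'],p['tool_rot'])
E
```

```text
green [460.4 287. ] 131 [176.  206.5] 104 [592.9 330.4  49.1] [0.5 0.5] z54 [592.6 328.2  54. ] [597.1 332.   54. ] z80 [590.3 318.9  80. ] [621.4 338.5  80. ]
blue [468.6 272.1] 117 [176.5 226.6] 116 [541.  325.8  49. ] [0.6 0.6] z54 [541.1 323.4  54. ] [545.5 327.6  54. ] z80 [540.1 314.2  80. ] [571.7 334.2  80. ]
white [476.3 257.3] 80 [176.6 246.8] 80 [489.6 321.1  52.2] [0.7 0.7] z54 [489.9 319.8  54. ] [490.9 322.1  54. ] z80 [490.3 310.6  80. ] [519.  328.9  80. ]
plug [302.4 183.2] 5 [369.7 233.7] 28 [ 535.4 -166.2   79.5] [0.4 0.4] z54 [ 536.4 -170.4   54. ] [ 508.3 -190.2   54. ] z80 [ 535.6 -166.4   80. ] [ 535.8 -165.3   80. ]
scene 61 [261 180] [276 185]
top 35 [373 180] [387 188]
tip [ 639.8 -164.5  137.9] [1.6 1.6]
lens z7 [595.3  98.1   7. ] [593.6 101.6   7. ] lens ring z14 [594.7  97.3  14. ]
handle end z20 [451.9 150.5  20. ] handle front [546.9 115.8  20. ]
board [array([628.,  -1.,  18.]), array([408., -52.,  18.]), array([ 458., -272.,   18.]), array([ 673., -224.,   18.])]
cheese c [ 542.2 -146.2   80. ] jar [747.  98.  89.] ash [773. 214.  40.]
col base [ 662. -209.   22.] lamp [ 707. -238.  300.]
[268.10334032 673.60401405 204.59282113] [3.14159219e+00 1.66053952e-05 2.76277987e+00]
```

Request:
move_arm(motion=[[[-3.3, -1.5, 0.5, 0, 0], [-3.3, -1.5, 0.5, 0, 0], [-3.3, -1.5, 0.5, 0, 0], [-3.3, -1.5, 0.5, 0, 0], [-3.3, -1.5, 0.5, 0, 0]]], newtons=40)

```text
time_s: 1.92
position: [394.7, 541.7, 179.6]
tool_rot: [3.141, 0.0, 2.763]
contact_force: [1.7, 0.3, -0.3]
width: 25.8
finger_force: 0.0
```

Request:
move_arm(motion=[[[-3.3, -1.5, 0.5, 0, 0], [-3.3, -1.5, 0.5, 0, 0], [-3.3, -1.5, 0.5, 0, 0], [-3.3, -1.5, 0.5, 0, 0], [-3.3, -1.5, 0.5, 0, 0]]])

```text
time_s: 2.33
position: [520.4, 411.0, 154.6]
tool_rot: [3.141, 0.0, 2.763]
contact_force: [0.2, 0.4, -0.6]
width: -0.3
finger_force: 0.0
```

Request:
move_arm(motion=[[[-3.0, -1.5, 2.2, 0, 0], [-3.0, -1.5, 2.2, 0, 0], [-3.0, -1.5, 2.2, 0, 0], [-0.88, -0.29, 2.1, 0, 0], [0, 0, 0, 0, 0]]])

```text
time_s: 2.75
position: [594.4, 324.2, 63.5]
tool_rot: [-3.134, -0.001, 2.755]
contact_force: [-1.4, 0.3, 0.1]
width: 0.1
finger_force: 0.0
```

```bash
python3 - <<'E'
from h import *
d={n:optics.get_image(n) for n in("scene","top")}
for n in d: print(n,proj(d[n],[[594.5,330,54],readout.sense()['position']]).round(1).tolist())
a=cv2.resize(d['scene']['img'][220:340,400:520],(400,400),interpolation=cv2.INTER_CUBIC)
b=cv2.resize(d['top']['img'][160:280,110:230],(400,400),interpolation=cv2.INTER_CUBIC)
cv2.imwrite('pics/k1.png',np.hstack([a,b])); print(readout.sense()['position'])
E
```

```text
scene [[460.1, 285.8], [461.9, 281.4]]
top [[175.4, 205.8], [173.1, 205.9]]
[592.83418739 331.00014078  66.91997625]
```

View pics/k1.png

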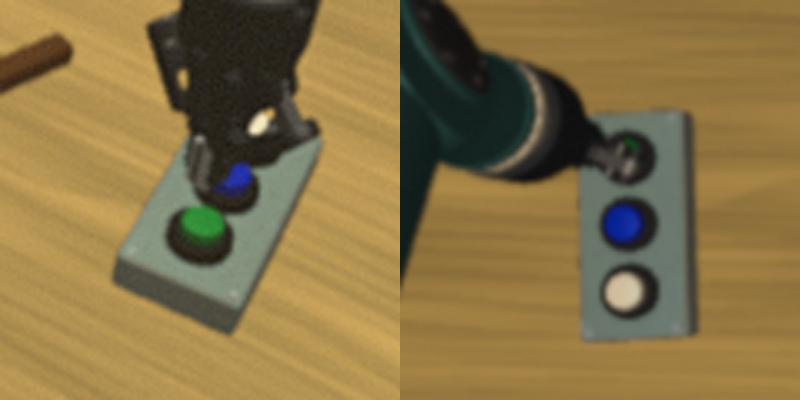

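The crops show the closed fingertips beside and above the green cap: scene crop tip ≈(200,188) with the cap at (203,222), top crop tip ≈(630,158). They look a bit higher than computed, so I'll go down slowly and watch the force.

Request:
move_arm(motion=[[[-0.2, 0, 0.4, 0, 0], [0, 0, 0.4, 0, 0], [0, 0, 0.3, 0, 0], [0, 0, 0, 0, 0]]])

```text
time_s: 3.18
position: [594.3, 331.7, 56.7]
tool_rot: [3.141, -0.0, 2.765]
contact_force: [-0.2, -0.6, 0.7]
width: 0.1
finger_force: 0.0
```

Request:
move_arm(motion=[[[0, 0, 0.2, 0, 0], [0, 0, 0.2, 0, 0], [0, 0, 0, 0, 0], [0, 0, 0, 0, 0]]])

```text
time_s: 3.52
position: [595.1, 330.4, 52.6]
tool_rot: [-3.141, -0.0, 2.763]
contact_force: [0.3, 0.1, 0.2]
width: 0.3
finger_force: 0.0
```

```bash
python3 - <<'E'
from h import *
d={n:optics.get_image(n) for n in("scene","top")}
a=cv2.resize(d['scene']['img'][250:310,430:490],(400,400),interpolation=cv2.INTER_CUBIC)
b=cv2.resize(d['top']['img'][180:240,145:205],(400,400),interpolation=cv2.INTER_CUBIC)
cv2.imwrite('pics/k2.png',np.hstack([a,b])); s=readout.sense();print(s['position'],s['contact_force'])
for n in d: print(n,proj(d[n],s['position']).round(1).tolist())
E
```

```text
[595.29767266 330.40508336  52.6759841 ] [ 0.11987911  0.51646262 -0.21674747]
scene [[460.0, 286.5]]
top [[175.4, 205.5]]
```

View pics/k2.png

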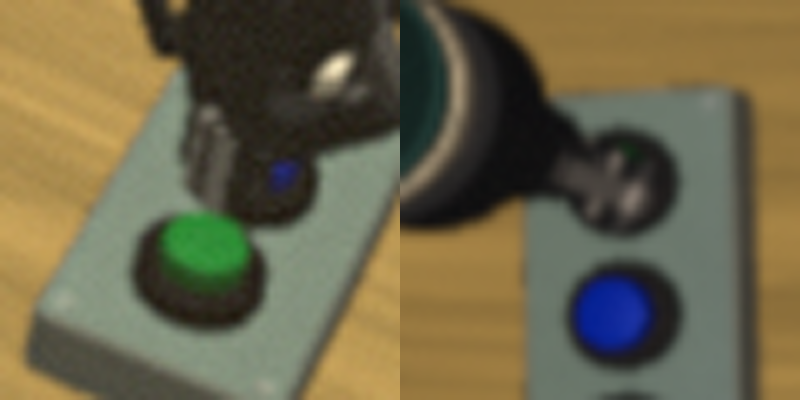

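The tip shows at scene crop (210,205), just behind the green cap, and at top crop (625,195), with green still showing at (632,155). So the real tip sits several mm toward -x of the cap centre. I'll triangulate it.

```bash
python3 - <<'E'
from h import *
d={n:optics.get_image(n) for n in("scene","top")}
for s,t in [((461.5,280.8),(178.7,209.2)),((461.5,280.8),(177.5,207.5)),((461.5,279),(179.5,211))]:
    X,e=tri([(d['scene'],s),(d['top'],t)]);print(X.round(1),np.round(e,1))
for P in ([595,330,54],[585,330,54],[595,330,70],[585,330,70],[595,319,54],[595,320,70]): print(P,*[proj(d[n],P).round(1).tolist() for n in d])
print('base',proj(d['scene'],[[0,0,0],[0,100,0],[100,0,0]]).round(0).tolist())
cv2.imwrite('pics/full2.png',d['scene']['img'])
s=readout.sense();print(s['qpos'],s['position'])
for n in d:
  V=d[n]['view'];print(n,(V[:3,:3]@V[:3,:3].T).round(3).tolist())
E
```

```text
[583.9 323.7  55.9] [3.9 3.9]
[588.  325.2  60.4] [3.5 3.5]
[579.3 321.4  56.1] [4. 4.]
[595, 330, 54] [[460.0, 285.9]] [[175.4, 205.6]]
[585, 330, 54] [[462.0, 283.2]] [[175.1, 209.4]]
[595, 330, 70] [[461.3, 280.8]] [[173.1, 204.9]]
[585, 330, 70] [[463.3, 278.1]] [[172.9, 208.9]]
[595, 319, 54] [[455.3, 283.6]] [[179.6, 205.7]]
[595, 320, 70] [[456.9, 278.7]] [[177.1, 205.0]]
base [[442.0, 147.0], [470.0, 157.0], [429.0, 160.0]]
[-0.5948052   0.71497057  0.03251117  1.80632229 -0.036584    0.62065975
  0.65134677] [595.31717648 330.39372663  52.72338004]
scene [[1.0, 0.0, -0.0], [0.0, 1.0, -0.0], [-0.0, -0.0, 1.0]]
top [[1.0, -0.0, -0.0], [-0.0, 1.0, -0.0], [-0.0, -0.0, 1.0]]
```

View pics/full2.png

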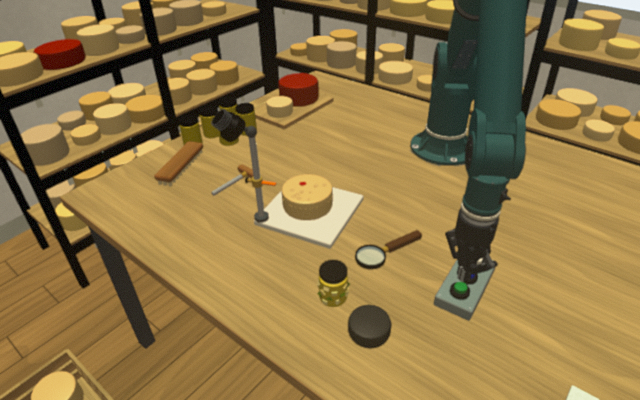

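Request:
move_arm(motion=[[[0, 0, 0.2, 0, 0], [0, 0, 0.2, 0, 0], [0, 0, 0, 0, 0]]])

```text
time_s: 3.97
position: [594.9, 330.2, 48.1]
tool_rot: [-3.141, -0.0, 2.763]
contact_force: [0.3, 0.7, -0.4]
width: 0.1
finger_force: 0.0
```

Request:
move_arm(motion=[[[0, 0, 0.2, 0, 0], [0, 0, 0, 0, 0]]])

```text
time_s: 4.13
position: [595.0, 330.3, 46.2]
tool_rot: [-3.141, -0.0, 2.763]
contact_force: [-0.1, 0.1, 0.1]
width: -0.2
finger_force: 0.0
```

```bash
python3 - <<'E'
from h import *
d={n:optics.get_image(n) for n in("scene","top")}
a=cv2.resize(d['scene']['img'][250:310,430:490],(400,400),interpolation=cv2.INTER_CUBIC)
b=cv2.resize(d['top']['img'][180:240,145:205],(400,400),interpolation=cv2.INTER_CUBIC)
cv2.imwrite('pics/k3.png',np.clip(np.hstack([a,b]).astype(float)*1.6+15,0,255).astype(np.uint8))
E
```

```text
(no output)
```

View pics/k3.png

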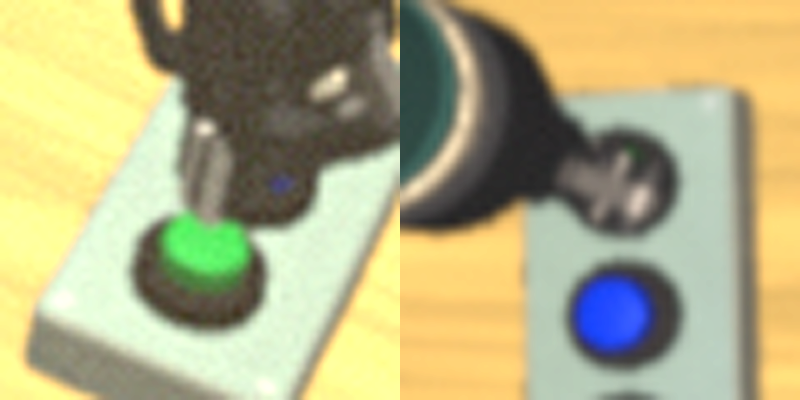

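The scene crop now shows the fingertip at (208,222), overlapping the far part of the cap and still hovering. The real tip is therefore about 10 mm higher than reported, and I'll keep feeling downward.

Request:
move_arm(motion=[[[0, 0, 0.2, 0, 0], [0, 0, 0.2, 0, 0], [0, 0, 0, 0, 0]]])

```text
time_s: 4.48
position: [594.9, 330.3, 42.2]
tool_rot: [-3.141, -0.0, 2.763]
contact_force: [0.1, -0.2, 0.1]
width: 0.0
finger_force: 0.0
```

Request:
move_arm(motion=[[[0, 0, 0.2, 0, 0], [0, 0, 0.1, 0, 0], [0, 0, 0, 0, 0]]])

```text
time_s: 4.73
position: [595.0, 330.3, 39.3]
tool_rot: [-3.141, -0.0, 2.763]
contact_force: [0.1, 0.4, 0.3]
width: -0.0
finger_force: 0.0
```

Request:
move_arm(motion=[[[0, 0, 0.2, 0, 0], [0, 0, 0, 0, 0]]])

```text
time_s: 4.9
position: [595.0, 330.3, 37.3]
tool_rot: [-3.141, -0.0, 2.763]
contact_force: [-1.1, 0.9, -0.5]
width: 0.1
finger_force: 0.0
```

```bash
python3 - <<'E'
from h import *
d={n:optics.get_image(n) for n in("scene","top")}
a=cv2.resize(d['scene']['img'][250:310,430:490],(400,400),interpolation=cv2.INTER_CUBIC)
b=cv2.resize(d['top']['img'][180:240,145:205],(400,400),interpolation=cv2.INTER_CUBIC)
cv2.imwrite('pics/k4.png',np.clip(np.hstack([a,b]).astype(float)*1.6+15,0,255).astype(np.uint8))
print(readout.sense()['position'],readout.sense()['contact_force'])
E
```

```text
[595.12508976 330.41624977  37.49624864] [-0.2427625   0.83869652  0.22782792]
```

View pics/k4.png

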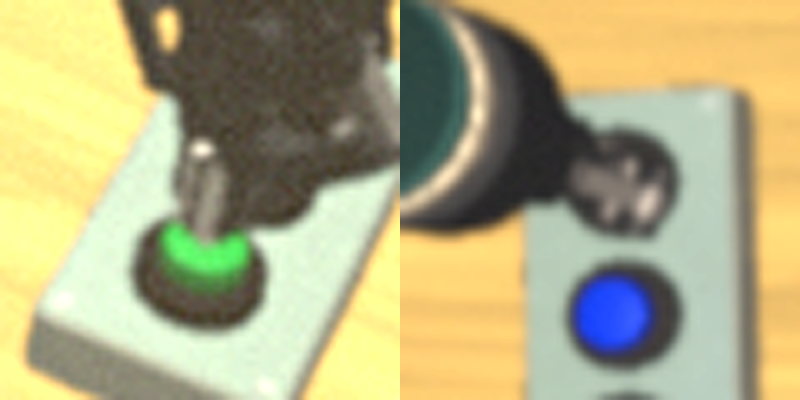

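The fingertip edge is now at scene crop (208,242), on the cap centre, and close to contact.

Request:
move_arm(motion=[[[0, 0, 0.1, 0, 0], [0, 0, 0.1, 0, 0], [0, 0, 0, 0, 0]]])

```text
time_s: 5.25
position: [595.1, 330.4, 35.4]
tool_rot: [-3.141, -0.0, 2.763]
contact_force: [0.3, -0.0, -0.3]
width: -0.4
finger_force: 0.0
```

Request:
move_arm(motion=[[[0, 0, 0.1, 0, 0], [0, 0, 0.1, 0, 0], [0, 0, 0, 0, 0]]])

```text
time_s: 5.5
position: [595.0, 330.3, 33.4]
tool_rot: [-3.141, -0.0, 2.763]
contact_force: [-0.6, 0.4, -0.2]
width: -0.1
finger_force: 0.0
```

Request:
move_arm(motion=[[[0, 0, 0.1, 0, 0], [0, 0, 0.1, 0, 0], [0, 0, 0, 0, 0]]])

```text
time_s: 5.75
position: [595.0, 330.4, 31.4]
tool_rot: [-3.141, -0.0, 2.763]
contact_force: [0.1, -0.3, 0.8]
width: -0.2
finger_force: 0.0
```

Request:
move_arm(motion=[[[0, 0, 0.1, 0, 0], [0, 0, 0.1, 0, 0], [0, 0, 0, 0, 0]]])

```text
time_s: 6.0
position: [595.1, 330.4, 29.4]
tool_rot: [-3.141, -0.0, 2.763]
contact_force: [0.0, -1.0, 1.2]
width: 0.2
finger_force: 0.0
```

Request:
move_arm(motion=[[[0, 0, 0.1, 0, 0], [0, 0, 0.1, 0, 0], [0, 0, 0, 0, 0]]])

```text
time_s: 6.25
position: [595.3, 330.5, 27.5]
tool_rot: [3.142, 0.0, 2.763]
contact_force: [0.4, -0.2, -0.1]
width: -0.1
finger_force: 0.0
```

```bash
python3 - <<'E'
from h import *
d={n:optics.get_image(n) for n in("scene","top")}
a=cv2.resize(d['scene']['img'][250:310,430:490],(400,400),interpolation=cv2.INTER_CUBIC)
b=cv2.resize(d['top']['img'][180:240,145:205],(400,400),interpolation=cv2.INTER_CUBIC)
cv2.imwrite('pics/k5.png',np.clip(np.hstack([a,b]).astype(float)*1.6+15,0,255).astype(np.uint8))
for i in range(4):
    optics.get_image('top');s=readout.sense();print(s['position'],s['contact_force'],s['torque'],s['width'])
E
```

```text
[595.16074323 330.42222284  27.59858849] [ 0.09650024 -0.36454922 -0.03230333] [-0.01635077 -0.05694653  0.00693945] 0.13340266491882558
[595.17801587 330.39925648  27.58931579] [ 0.0427684  -0.45702626  0.12926429] [-0.02742508 -0.0200867  -0.00379177] 0.44501021117678563
[595.15041909 330.41513931  27.59224039] [-5.26861794e-01 -1.07410273e-04 -8.18835330e-02] [-0.00415738  0.00617851 -0.06026789] -0.023435185423634024
[595.14995972 330.4164509   27.58527625] [ 0.16593671 -0.23224696  0.72916552] [0.02985179 0.01250425 0.01541981] -0.08879655423863995
```

View pics/k5.png

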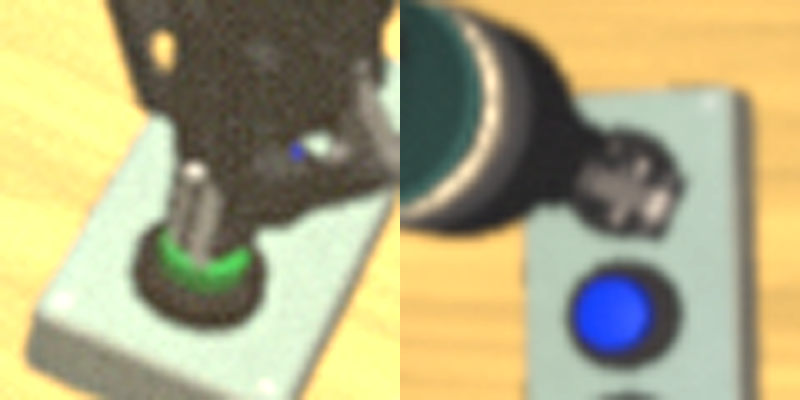

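The fingertip edge is at scene crop (205,265), near the front rim of the cap, so contact should come now.

Request:
move_arm(motion=[[[0, 0, 0.2, 0, 0], [0, 0, 0, 0, 0], [0, 0, 0, 0, 0]]])

```text
time_s: 6.8
position: [595.3, 330.5, 25.8]
tool_rot: [3.141, 0.0, 2.763]
contact_force: [0.0, 0.2, 2.7]
width: 0.0
finger_force: 1.1
```

Request:
move_arm(motion=[[[0, 0, 0.2, 0, 0], [0, 0, 0, 0, 0], [0, 0, 0, 0, 0]]])

```text
time_s: 7.05
position: [595.3, 330.5, 23.8]
tool_rot: [3.141, 0.0, 2.763]
contact_force: [-0.1, -0.2, 4.5]
width: 0.2
finger_force: 1.7
```

Request:
move_arm(motion=[[[0, 0, 0.2, 0, 0], [0, 0, 0.1, 0, 0], [0, 0, 0.1, 0, 0], [0, 0, 0, 0, 0], [0, 0, 0, 0, 0]]])

```text
time_s: 7.47
position: [595.4, 330.5, 21.3]
tool_rot: [3.141, 0.0, 2.763]
contact_force: [-2.7, -1.8, 13.8]
width: 0.4
finger_force: 6.6
```

Request:
move_arm(motion=[[[0, 0, -1.0, 0, 0], [0, 0, -1.0, 0, 0], [2.3, -1.2, 0, 0, 0], [2.35, -1.15, 0, 0, 0], [0, 0, 0, 0, 0]]])

```text
time_s: 7.88
position: [536.1, 325.2, 39.0]
tool_rot: [-3.136, -0.007, 2.766]
contact_force: [-0.9, 0.3, -0.8]
width: 0.2
finger_force: 0.0
```

Request:
move_arm(motion=[[[0, 0, 0.8, 0, 0], [0, 0, 0.3, 0, 0], [0, 0, 0.3, 0, 0], [0, 0, 0.2, 0, 0], [0, 0, 0, 0, 0]]])

```text
time_s: 8.3
position: [544.0, 325.7, 23.2]
tool_rot: [-3.141, 0.0, 2.762]
contact_force: [-0.2, -0.2, 4.1]
width: 0.2
finger_force: 1.9
```

Request:
move_arm(motion=[[[0, 0, 0.2, 0, 0], [0, 0, 0.1, 0, 0], [0, 0, 0.1, 0, 0], [0, 0, 0, 0, 0], [0, 0, 0, 0, 0]]])

```text
time_s: 8.72
position: [544.0, 325.8, 21.3]
tool_rot: [3.141, 0.001, 2.762]
contact_force: [-2.0, -0.9, 12.2]
width: -0.1
finger_force: 6.4
```

Request:
move_arm(motion=[[[0, 0, -2.0, 0, 5], [0, 0, -3.5, 0, 5], [0, 0, -3.5, 0, 5]]])

```text
time_s: 8.97
position: [542.8, 324.8, 109.2]
tool_rot: [-3.139, -0.001, 2.762]
contact_force: [0.8, 0.2, 0.3]
width: 35.8
finger_force: 0.0
```

```bash
python3 - <<'E'
from h import *
d={n:optics.get_image(n) for n in("scene","top")}
S=lambda x,y:(200+x/2.5,130+y/2.5); T=lambda x,y:(140+x/2.5,90+y/2.5)
for n,a,b in(('top',T(262,433),T(299,343)),('scene',S(550,262),S(470,296))):
    im=cv2.imread(f'pics/{n}0.png'); h=cv2.cvtColor(im,cv2.COLOR_BGR2HSV)
    k=np.zeros(im.shape[:2],np.uint8); cv2.line(k,tuple(np.int32(np.round(a))),tuple(np.int32(np.round(b))),255,16)
    m=cv2.bitwise_and(cv2.inRange(h[:,:,2],0,100),k); y,x=np.nonzero(m)
    P=np.array([onz(d[n],(u,v),13)[:2] for u,v in zip(x,y)]); c=P.mean(0); w=np.linalg.svd(P-c)[2][0]; w*=np.sign(w[0]); t=(P-c)@w
    print(n,len(x),'c',c.round(1),'yaw',np.arctan2(w[1],w[0]).round(3),'len',np.ptp(t).round(1),'ends',(c+w*t.min()).round(1),(c+w*t.max()).round(1))
    # rim ring dark pixels
    l=T(319,299) if n=='top' else S(427,315)
    k[:]=0; cv2.circle(k,tuple(np.int32(np.round(l))),20,255,-1); m=cv2.bitwise_and(cv2.inRange(h[:,:,2],0,90),k)
    cs=max(cv2.findContours(m,0,2)[0],key=cv2.contourArea); e=cv2.fitEllipse(cv2.convexHull(cs)); print(' rim',np.round(e[0],1),np.round(e[1],1),onz(d[n],e[0],8).round(1))
s=readout.sense();print(s['position'],s['width'],s['time_s'])
E
```

```text
top 352 c [501.9 135.2] yaw -0.374 len 120.7 ends [451.1 155.2] [563.5 111.1]
 rim [271.2 213.4] [16.1 23.3] [585.2  87.8   8. ]
scene 339 c [507.3 138.9] yaw -0.334 len 126.4 ends [450.8 158.5] [570.2 117.1]
 rim [370.  256.5] [24.2 30.6] [597.1 101.6   8. ]
[548.05793769 328.0634155  115.14414389] 49.483317347309814 9.0667
```

Request:
move_arm(motion=[[[-1.05, -3.8, 0.5, -0.02, 5], [-1.05, -3.8, 0.5, 0, 5], [-1.05, -3.8, 0.5, 0, 5], [-1.05, -3.8, 0.5, 0, 5], [-1.05, -3.8, 0.5, 0, 5]]])

```text
time_s: 9.48
position: [524.8, 127.7, 84.0]
tool_rot: [-3.142, 0.001, 2.783]
contact_force: [0.4, -1.1, -0.4]
width: 50.0
finger_force: 0.0
```

Request:
move_arm(motion=[[[0, 0, 2.5, 0, 5], [0, 0, 2.5, 0, 5], [0, 0, 1.0, 0, 5], [0, 0, 0, 0, 5]]])

```text
time_s: 9.82
position: [523.3, 128.9, 22.2]
tool_rot: [-3.139, -0.004, 2.783]
contact_force: [-0.1, -0.4, 0.2]
width: 50.1
finger_force: 0.0
```

```bash
python3 - <<'E'
from h import *
d={n:optics.get_image(n) for n in("scene","top")}
s=readout.sense();print(s['position'],s['tool_rot'],s['width'],s['time_s'])
a=cv2.resize(d['scene']['img'][190:310,340:460],(400,400),interpolation=cv2.INTER_CUBIC)
b=cv2.resize(d['top']['img'][170:290,210:330],(400,400),interpolation=cv2.INTER_CUBIC)
cv2.imwrite('pics/g1.png',np.clip(np.hstack([a,b]).astype(float)*1.5+10,0,255).astype(np.uint8))
P=[[522,128,20],[522,128,30]]+[[522+r*.35,128+r*.936,26+s['position'][2]] for r in(-25,25)]
for n,(u,v) in(('scene',(340,190)),('top',(210,170))): print(n,((proj(d[n],P)-[u,v])*3.333).round().tolist())
E
```

```text
[525.03144565 130.14667675  24.39262736] [-3.14151321e+00 -4.20203865e-04  2.78384513e+00] 49.5592936541861 9.9167
scene [[186.0, 170.0], [187.0, 160.0], [168.0, 121.0], [210.0, 158.0]]
top [[149.0, 222.0], [147.0, 221.0], [173.0, 233.0], [113.0, 209.0]]
```

View pics/g1.png

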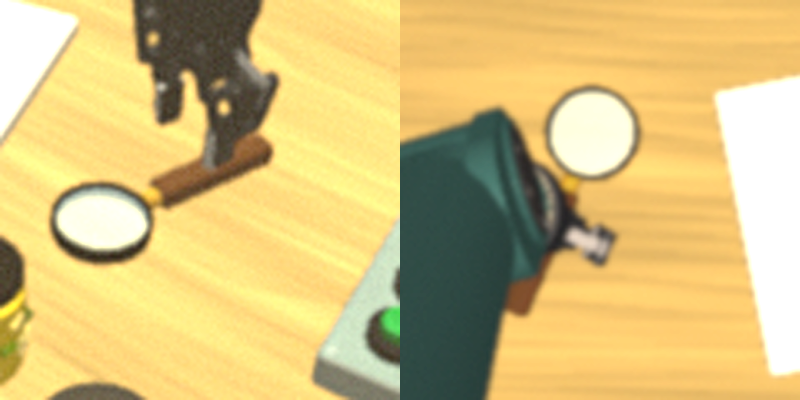

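The fingers straddle the handle (scene crop tips at (165,120) and (215,165), handle from (155,195) to (270,150)). This confirms the ~26 mm tip offset, so I'll go down gently while watching the force.

Request:
move_arm(motion=[[[0, 0, 1.5, 0, 5], [0, 0, 1.2, 0, 5], [0, 0, 1.0, 0, 5], [0, 0, 0.4, 0, 5], [0, 0, 0, 0, 5]]])

```text
time_s: 10.33
position: [524.4, 129.7, -17.2]
tool_rot: [-3.141, -0.001, 2.783]
contact_force: [-0.3, -0.2, -0.5]
width: 50.3
finger_force: 0.0
```

Request:
move_arm(motion=[[[0, 0, 0.3, 0, 5], [0, 0, 0, 0, 5]]])

```text
time_s: 10.5
position: [525.1, 129.6, -19.4]
tool_rot: [3.142, 0.0, 2.783]
contact_force: [0.2, -0.2, 1.3]
width: 49.8
finger_force: 0.0
```

Request:
move_arm(motion=[[[0, 0, 0, 0, 2.8], [0, 0, 0, 0, 2.4], [0, 0, 0, 0, 1.5], [0, 0, 0, 0, 1], [0, 0, 0, 0, 1]]], newtons=60)

```text
time_s: 10.92
position: [525.1, 129.3, -18.7]
tool_rot: [3.141, 0.0, 2.782]
contact_force: [-1.2, -0.7, 6.9]
width: 20.0
finger_force: 60.1
```

Request:
move_arm(motion=[[[0, 0, 0, 0, 1], [0, 0, 0, 0, 1], [0, 0, 0, 0, 1]]])

```text
time_s: 11.17
position: [525.2, 129.3, -18.7]
tool_rot: [3.142, 0.0, 2.783]
contact_force: [-0.7, -0.6, 6.2]
width: 20.3
finger_force: 60.1
```

Request:
move_arm(motion=[[[0, 0, -0.5, 0, 1], [0, 0, -1.5, 0, 1], [0, 0, -2.5, 0, 1], [0, 0, -3.0, 0, 1], [0, 0, -3.0, 0, 1]]])

```text
time_s: 11.58
position: [524.0, 129.4, 86.2]
tool_rot: [-3.141, -0.002, 2.783]
contact_force: [1.0, 1.1, -1.1]
width: 19.9
finger_force: 59.2
```

Request:
move_arm(motion=[[[0, 0, -2.5, 0, 1], [0, 0, -1.5, 0, 1], [0, 0, 0, 0, 1], [0, 0, 0, 0, 1]]])

```text
time_s: 11.92
position: [525.2, 129.7, 126.1]
tool_rot: [3.14, 0.001, 2.783]
contact_force: [-0.5, 0.0, -1.4]
width: 20.6
finger_force: 59.3
```

```bash
python3 - <<'E'
from h import *
d={n:optics.get_image(n) for n in("scene","top")}
for n in d: cv2.imwrite(f'pics/l_{n}.png',d[n]['img'])
s=readout.sense();print(s['position'],s['tool_rot'],s['width'],s['time_s'],s['contact_force'],s['finger_force'])
p=s['position']; L=[p[0]+78*.936,p[1]-78*.352,p[2]+25.7]
for n in d: print(n,'pred',proj(d[n],L).round(1).tolist(),[(np.round(x['pixel'],1).tolist(),round(x['p'],2)) for x in optics.spot_in('lens',n)[:2]])
a,b=[optics.spot_in('lens',n) for n in('scene','top')]
if a and b: print(tri([(d['scene'],a[0]['pixel']),(d['top'],b[0]['pixel'])]),L)
E
```

```text
[523.73763192 129.25228058 124.42423664] [-3.14008926e+00 -1.97331720e-03  2.78304289e+00] 20.53965609167623 12.0167 [-0.91350538  0.08609452 -2.1987999 ] 59.23337638378143
scene pred [[373.3, 211.3]] [([378.0, 207.5], 0.7)]
top pred [[259.0, 203.3]] [([259.6, 205.5], 0.56)]
(array([588.48889621, 103.23324957, 156.70373123]), [4.567018736260335, 4.567018736260273]) [np.float64(596.7456319216183), np.float64(101.7962805751955), np.float64(150.1242366381629)]
```

Request:
move_arm(motion=[[[-0.2, -1.4, 0, 0, 1], [-0.4, -3.0, 0, 0, 1], [-0.4, -3.0, 0, 0, 1], [-0.4, -3.0, 0, 0, 1], [-0.4, -3.0, 0, 0, 1]]])

```text
time_s: 12.63
position: [493.5, -4.6, 125.2]
tool_rot: [-3.141, -0.001, 2.783]
contact_force: [0.9, -0.1, -2.6]
width: 20.3
finger_force: 59.3
```

Request:
move_arm(motion=[[[-0.4, -3.0, 0, 0, 1], [-0.4, -3.0, 0, 0, 1], [-0.4, -3.0, 0, 0, 1], [-0.35, -2.9, 0, 0, 1], [-0.2, -1.97, 0, 0, 1]]])

```text
time_s: 13.05
position: [460.3, -142.4, 125.3]
tool_rot: [-3.14, -0.001, 2.779]
contact_force: [-0.0, 0.5, -1.7]
width: 20.5
finger_force: 59.3
```

Request:
move_arm(motion=[[[0, 0, 0.4, 0, 1], [0, 0, 0.4, 0, 1], [0, 0, 0, 0, 1], [0, 0, 0, 0, 1], [0, 0, 0, 0, 1]]])

```text
time_s: 13.47
position: [462.7, -136.9, 117.4]
tool_rot: [3.141, -0.0, 2.785]
contact_force: [1.0, 0.8, -0.7]
width: 20.2
finger_force: 59.3
```

```bash
python3 - <<'E'
from h import *
d={n:optics.get_image(n) for n in("scene","top")}
for n in d: cv2.imwrite(f'pics/m_{n}.png',d[n]['img'])
s=readout.sense();print(s['position'],s['tool_rot'],s['width'],s['time_s'],s['contact_force'],s['finger_force'])
a=cv2.resize(d['scene']['img'][130:240,220:350],(400,338),interpolation=cv2.INTER_CUBIC)
b=cv2.resize(d['top']['img'][160:270,310:440],(400,338),interpolation=cv2.INTER_CUBIC)
cv2.imwrite('pics/m1.png',np.hstack([a,b]))
p=s['position'];L=[p[0]+78*.9364,p[1]-78*.351,p[2]+25.7]
print(L,*[((proj(d[n],[L,[535.5,-166,80],[639.8,-164.6,138]])-o)*400/130).round().tolist() for n,o in(('scene',(220,130)),('top',(310,160)))])
E
```

```text
[ 462.87188785 -137.22506675  117.64269721] [3.14123338e+00 1.53701832e-04 2.78501173e+00] 20.092031220965634 13.5667 [-0.25728552  0.13064664 -1.29054943] 59.295605421066284
[np.float64(535.9110878506657), np.float64(-164.6030667471332), np.float64(143.3426972106667)] [[251.0, 104.0], [253.0, 163.0], [169.0, 164.0]] [[194.0, 224.0], [183.0, 227.0], [194.0, 89.0]]
```

View pics/m1.png

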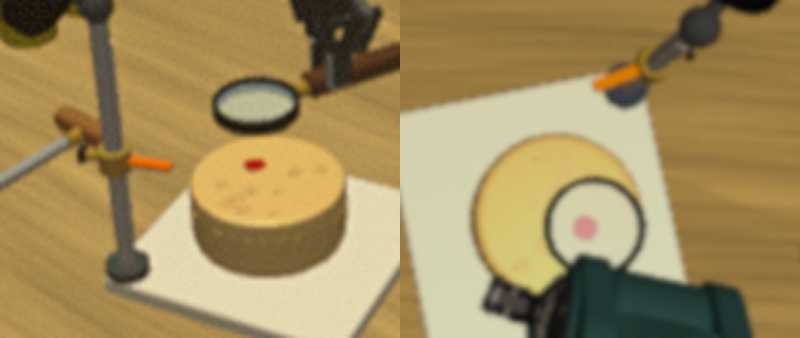

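The scene crop shows the lens middle at (256,104), the plug at (255,164) and the pointer tip at (172,166). The top crop shows the lens at (595,226) with the plug visible through it at (585,228) and the pointer tip at (597,87). The loupe is level and over the plug, so I'll refine the height.

```bash
python3 - <<'E'
from h import *
d={n:optics.get_image(n) for n in("scene","top")}
k=130/400; C={'scene':(220,130),'top':(310,160)}
# rim ellipses by dark-pixel hull
for n,c in(('scene',(256,104)),('top',(195,226))):
    h=d[n]['img'].max(2); m=np.zeros_like(h); q=tuple(int(round(C[n][i]+c[i]*k)) for i in(0,1)); cv2.circle(m,q,15 if n=='scene' else 16,255,-1)
    cs=max(cv2.findContours(cv2.inRange(h,0,85)&m,0,1)[0],key=len); print(n,'rim hull ell',[np.round(v,1) for v in cv2.fitEllipse(cv2.convexHull(cs))[:2]])
P=lambda n,c:(C[n][0]+c[0]*k,C[n][1]+c[1]*k)
print('lens',tri([(d['scene'],P('scene',(256,104))),(d['top'],P('top',(195,226)))]))
for dx in(0,-2): print('tip',tri([(d['scene'],P('scene',(172+dx,166))),(d['top'],P('top',(196-dx,87)))]))
# height from scene ray closest to stand-model tip xy
for nm,px,xy in(('tip',P('scene',(172,166)),(639.8,-164.6)),('lens',P('scene',(256,104)),(535.9,-164.6))):
    o,r=ray(d['scene'],px); t=((np.array(xy)-o[:2])@r[:2])/(r[:2]@r[:2]); print(nm,(o+t*r).round(1))
print('plug',tri([(d['scene'],P('scene',(255,164))),(d['top'],P('top',(185,228)))]))
# expected rim ellipse for level loupe
th=np.linspace(0,6.28,60);R=np.c_[535.9+38*np.cos(th),-164.6+38*np.sin(th),0*th+143.3].astype(np.float32)
Rr=np.vstack([R+[0,0,7],R-[0,0,7]]);
for n in d: print(n,'exp',[np.round(v,1) for v in cv2.fitEllipse(cv2.convexHull(proj(d[n],Rr).astype(np.float32)))[:2]])
E
```

```text
scene rim hull ell [array([302.7, 164. ]), array([18.2, 28.2])]
top rim hull ell [array([371.3, 246. ]), array([ 5.4, 16.5])]
lens (array([ 533.19016064, -163.7760175 ,  142.69243171]), [1.9104051765800503, 1.9104051765800738])
tip (array([ 639.88681232, -164.32146888,  137.08518379]), [2.254055375771613, 2.254055375771515])
tip (array([ 640.15223098, -166.13435379,  136.41972411]), [2.0602048771766897, 2.060204877176488])
tip [ 638.1 -163.   136.2]
lens [ 533.  -161.4  143.2]
plug (array([ 533.92989792, -166.83069468,   78.17318676]), [1.2040502137206417, 1.2040502137207474])
scene exp [array([301.6, 164.1]), array([20.2, 30.4])]
top exp [array([373.3, 232.8]), array([33.1, 33.7])]
```

Request:
move_arm(motion=[[[-0.06, -0.1, 0.3, 0, 1], [-0.05, -0.1, 0.3, 0, 1], [0, 0, 0, 0, 1], [0, 0, 0, 0, 1], [0, 0, 0, 0, 1]]])

```text
time_s: 14.08
position: [462.7, -140.6, 111.5]
tool_rot: [-3.142, -0.0, 2.783]
contact_force: [-0.2, 0.0, -1.6]
width: 20.6
finger_force: 59.3
```

```bash
python3 - <<'E'
from h import *
for i in range(3):
    d=optics.get_image('scene');s=readout.sense();print(s['position'].round(1) if hasattr(s['position'],'round') else s['position'],s['tool_rot'],s['contact_force'],s['finger_force'],s['time_s'])
cv2.imwrite('pics/f1.png',cv2.resize(d['img'][110:230,230:390],(800,600),interpolation=cv2.INTER_CUBIC))
E
```

```text
[ 462.8 -140.6  111.6] [3.14158738e+00 1.70411439e-05 2.78268072e+00] [-0.76973045  0.07580843 -1.09784986] 59.29438769817352 14.1333
[ 462.8 -140.6  111.6] [3.14156317e+00 1.12906789e-04 2.78272774e+00] [-0.25583382  0.38948473 -1.22900688] 59.29486870765686 14.1833
[ 462.8 -140.5  111.6] [3.14155416e+00 9.64658375e-05 2.78278904e+00] [-0.06289069  0.62609908 -1.72002252] 59.294241070747375 14.2333
```

View pics/f1.png

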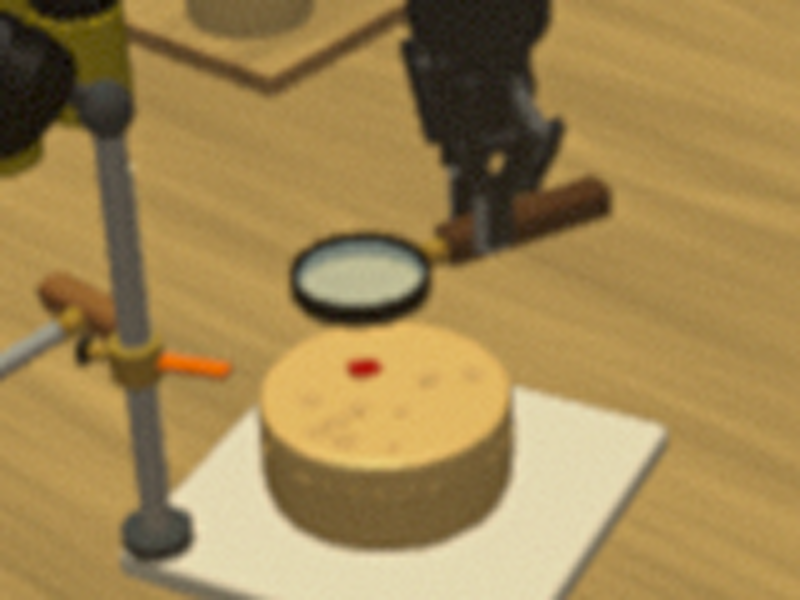

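The lens is at (360,277), level-looking and directly above the plug (365,368), with clear space to the cheese. I'll check the level numerically from the handle end (≈(600,192)), then hand in.

```bash
python3 - <<'E'
from h import *
d=optics.get_image('scene'); o=np.array([462.8,-140.6,130.3]); u=np.array([.9364,-.351,0])
for nm,P in(('lens',o+78*u+[0,0,7]),('end top',o-78*u+[0,0,20]),('end mid',o-78*u+[0,0,10]),('front mid',o+28*u+[0,0,10])): print(nm,((proj(d,P)[0]-[230,110])*5).round())
E
```

```text
lens [354. 277.]
end top [598. 175.]
end mid [597. 191.]
front mid [434. 245.]
```

Level is confirmed: the handle end is predicted at (597,191) and observed at about (600,195).

```bash
python3 -c "
from cell import job
print(job.sign_off())"
```

```text
the job is handed in; nothing more can be done
None
```

I pressed the green key fully down, let it up, then pressed the blue key, never touching the white one, and signed off holding the loupe level over the red plug with its lens within about 1–2 mm of the pointer's height by camera estimate; the sign-off returned no verdict.

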